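# Press a T-joint in a one-hand ratchet clamp and keep the trigger squeezed

## Task

The two pine offcuts are to be glued into a T: pick up the thin offcut from the bench, gripping the soft pine with no more than 20 N, and lay it flat and let go of it on the clamp's board between the rod's round pad and the middle of the thick offcut, lengthwise in line with the rod. Then pump the clamp's trigger towards its fixed handle, again and again, until the pad has pushed the two offcuts together, moving the rod only with the trigger, and finish while still holding the trigger squeezed so that the pad presses the joint with at least 5 N; never let the pad press with more than 30 N, because that crushes the wood. Leave the sanding block and the short screwdriver where they lie.

Things in the scene. Friction and masses are not known exactly. Their poses are not given: they have to be found in the camera images.
- clamp: Ratchet bar clamp on a plywood board fixed to the bench. Origin: on the bench under the rod axis; +x: the way the rod pushes, +y: the side of handle and trigger, z up. Board x -55 to 287, y -63 to 65, 8 mm thick. Rod: 10 mm square, axis 18.5 mm above the bench at y 0. Housing x -32 to 44, y -21 to 19. Steel end stop: 100 mm wide, 50 mm high, face at x 263. Nothing is higher than 57 mm.
- clamp_handle (a point): Middle of the fixed black handle bar (clamp x -16 to -4, y 66 to 118, z 12 to 57 mm; this point x -10, y 92, z 34). Width over handle and trigger post: 48 mm at rest, 29 squeezed. Take both from above, closing along clamp x. As only the post moves, set the middle of an evenly closing gripper at clamp x -3, y 94: one finger pushes the post fully, the other clears the handle.
- clamp_bed (a point): Point on the top of the board on the rod's line (clamp frame x 145, y 0, z 8 mm), in the space for the thin offcut.
- rod_travel (a joint): How far the rod has advanced, m, 0 to 0.075; starts between 0 and 0.02. Pad face at clamp x = 75 mm + this; about 0.045 when the offcuts are pressed together. Worn brake: friction of about 3 N keeps the rod in place, but no more pressure than that stays when the trigger is released.
- pad_face (a point): Centre of the front face of the pad.
- trigger_angle (a joint): Trigger lever, rad: 0 at rest, 0.44 fully squeezed; springs back within 1 s. A full squeeze moves the rod one 12 mm tooth (the first 2 to 16 mm); let it right back to bite. Spring and friction take about 9 N at the post; the rest presses the joint once shut, the trigger stalling near 0.3. Grip with 10 to 20 N, 1 s each: where only one finger bears, it may push with up to twice the grip.
- post_axis (a point): Point on the post's axis 34 mm above the bench; at rest at clamp frame x 26, y 92, fully squeezed at x 6, y 99 mm.
- stem: The thin pine offcut to be picked up, 44 x 85 x 19 mm (its x, y, z), about 35 g, lying flat on the bench to the left of the clamp. Origin: centre of its underside. Gripped across its 44 mm.
- crosspiece: The thick pine offcut, 58 x 110 x 38 mm, lying loose on the clamp's board against the end stop, its long side across the rod; its face towards the pad is at clamp x 205 mm. Origin: centre of its underside.
- sanding_block: Cork sanding block, 62 x 104 x 30 mm, lying on the bench; a bystander. Origin: centre of its underside.
- stubby_driver: Short screwdriver, 122 mm long, 37 mm thick, lying on the bench; a bystander. Origin: centre of its underside.
- rod: The toothed steel rod with the round rubber pad (18 mm in diameter) on its front end and a round dark knob (20 mm) on its rear end; moved only by the trigger, not to be pushed by hand. Origin on its axis, 75 mm behind the pad's front face.
- trigger: Trigger lever with an upright black round post at its end, 12 mm in diameter, from 12 to 56 mm above the bench; the post is squeezed in the clamp's -x direction, towards the handle. Origin on the lever's pivot (clamp frame x 0, y 53 mm, 18.5 mm above the bench).

How it is judged:
On the way, in this order (a step that is already met when the one before it is completed fails the run):
1. the thin offcut lies flat on the board in line with the rod, between pad and thick offcut, and is let go (y of stem in the frame of clamp between -0.01 and 0.01 m and angle between the y axis of stem and the x axis of clamp, either way round below 0.15 rad and angle between stem's own z axis and vertical below 0.1 rad and z of stem in the frame of clamp between 0.004 and 0.014 m and x of stem in the frame of clamp between 0.11 and 0.167 m and contact force between each of the arm, the fingers and stem below 0.3 N), for 0.2 s.
2. the pad presses the thin offcut against the thick one (contact force between rod and stem above 4.5 N and contact force between stem and crosspiece above 3 N), for 0.2 s.
At the end, for the whole second after the job is handed in: Fingers squeeze the trigger post (over 3 N); pad presses the thin offcut with 4.5 to 31 N and that presses the thick one (over 3 N); thin offcut flat on the board, at rest, within 10 mm and 0.15 rad of the rod's line; arm touches neither offcut nor the rod (all of step 2 and y of stem in the frame of clamp between -0.01 and 0.01 m and angle between the y axis of stem and the x axis of clamp, either way round below 0.15 rad and angle between stem's own z axis and vertical below 0.1 rad and z of stem in the frame of clamp between 0.004 and 0.014 m and contact force between rod and stem below 31 N and contact force between the fingers and trigger above 3 N and contact force between the arm and stem below 0.3 N and contact force between the arm and crosspiece below 0.3 N and contact force between the arm and rod below 0.3 N and linear speed of stem below 0.01 m/s and velocity of joint rod_travel below 0.01 m/s); the arm keeps its last pose, push and grip.
It fails at once if the pad presses an offcut with more than 32 N (contact force between rod and stem above 32 N or contact force between rod and crosspiece above 32 N).
It fails at once if the fingers squeeze the thin offcut too hard (both together over 45 N, that is a grip of 22 N) (contact force between the fingers and stem above 45 N).
It fails at once if the rod is pushed directly, at its pad or its tail (contact force between the arm and rod above 3 N).
It fails at once if a bystander is moved by more than 30 mm (distance of any of sanding_block, stubby_driver from where it was at the start of the episode above 0.03 m).
It also fails if it takes over 61 s, if anything falls off the work surface, if the arm or the gripper's body presses on something with over 40 N, if the wrist force passes 120 N, or if a joint passes its speed limit or range.

## Robot

A 7-joint arm with a two-finger parallel gripper is mounted at the origin on a cart in front of the work surface, level with it; the furniture and walls round the work are solid. World frame = base frame: x ahead of the robot, y to its left, z up, the work surface at z = 0. Lengths are in m, angles in rad, forces in N, time in s.
With the tool pointing down it reaches from about 0.4 to 0.85 m from the base axis. Payload 10.4 kg.
Tool frame: the origin (TCP) lies at the centre of the arm's flange, where the gripper is bolted on; the fingertips stand 182 mm ahead of it and the grasp point (between the pads) lies 164 mm ahead of it; z points along the fingers, y is the line along which they close (so a half turn about z gives the same grasp; the last joint's range is limited). The gripper opens to 87 mm and grips with 3 to 60 N. Pads are 19 mm wide; open, the fingers measure 117 mm over their backs; the gripper's body (75 mm by 190 mm) begins 51 mm behind the grasp point.
Start: joints at [1.283, 0.332, -0.065, 1.46, 0.022, 1.35, -0.088], TCP at [0.164, -0.603, 0.405] pointing down, gripper open.
Joint ranges: [-2.6, 2.6], [-0.5, 2.12], [-1.47, 1.34], [0.16, 2.42], [-1.27, 4.41], [0.06, 2.06], [-2.6, 2.6]. Speed limits (rad/s): [2.22, 2.22, 2.79, 2.79, 3.14, 3.14, 3.14].

## Interface

Orientations are given as a rotation vector (axis times angle).
In Python, from cell import manip gives the robot as it stands.
- The arm moves only by the shell command python3 -m crank 'ROWS' [OPENING]. ROWS is JSON, a list of rows, each an object with "xyz": the shift along the tool's x, y, z in mm, a list of three; "twist": the turn about the tool's z in degrees. In form: [{"xyz": [x, y, z], "twist": twist}, ...]. A call has exactly 8 rows; each row shifts and turns the commanded pose from where the row before left it, along the tool's axes as they then stand; what a row does not reach is not made up. A row lasts 1/10 s, in which the tool goes at most 50 mm and 8.59 degrees, less where a joint would pass 70% of its speed; a pose out of reach is approached as far as the arm can. A call with a gripper value outside its range is refused whole. OPENING is the closure in counts, from 0 (fully open) to 255 (shut), set as the call begins (- or left out, the last holds). The fingers move at their own pace and stop on an object; the grip force is fixed at half the most. Time passes only in rows, so rows that do not move let the fingers close, or fill a call up. It gives the time, the measured TCP pose, the force, the opening and the grip force at its end, in the units of the state.
- manip.sense(): the state, without advancing time (a new reading comes with each control period).
- manip.camera(name): name is "scene" or "side" or "wrist"; returns a dict with "img" (420x560x3 uint8, red, green, blue), "intrinsics" (3x3 intrinsics, pixels), "k1" (the pictures are not rectified: a ray, as slopes to the right and down, at radius r is drawn at 1 + k1 r^2 times it, then the intrinsics apply), "rvec" (rotation vector, rad) and "tvec" (3), from world to camera coordinates, as OpenCV has them. Camera axes: x right, y down, z forward; pixel columns grow to the right and rows downward; lengths in m; the calibration is good to about 2 mm. A picture is of the moment at which its call begins. There is no depth.
- manip.job_done(): hands the job in; it is judged then, once.
Trained networks look in a picture, given as the dict that the camera call returned (one of the last four; its "shot" number tells which), for a name from the list of things; names that differ only in an ending like _2 or _b are one class to them, and where a whole thing is asked for, a point or a joint stands for the part that bears it (a point fixed in the world has none). Each returns a list of dicts, best first, with "score" (0 to 1); they miss things now and then, are a little off and sometimes report something else, mostly with a low value. They report only what shows in the picture. A call takes as long as a camera call.
- manip.recognise(label, picture): "extent" ([centre column, centre row, width, height] in pixels, round what is visible of it).
- manip.landmark_of(label, picture): "at" ([column, row] in pixels: a listed point, or the origin of a listed thing).
The state is a dict: "time_s": time; "joints": joint angles; "dq": joint speeds; "joint_torque": joint torques, N m; "position": TCP position; "ee_rot": TCP orientation; "ft_force": force on the tool from outside, world axes, zero at the start; "ft_torque": the same for the moment, N m; "gripper_width": finger opening in m; "grasp_force": force on a finger pad.
Only numpy, scipy, OpenCV 4.12 (cv2) and the standard library are available. Lean on these libraries where they do the work, as an engineer would, in place of code of your own. Each camera call takes 0.05 s, during which the arm holds its last target. There are 200 camera calls.

## Working session

There is one attempt and no reset: what is moved stays moved. The work goes in short steps, Python scripts to look and compute and a shell command to move; the robot and the scene stay as the last step left them, time stands still between calls to the robot, and variables do not carry over. Pictures are saved under pics/ and viewed, at most 10 in all, crops included, and the job is handed in when it is done.

```bash
mkdir -p pics; cat > h.py <<'E'
import numpy as np, cv2
from scipy.spatial.transform import Rotation as R
from cell import manip
def ray(pic,uv):
    K=np.array(pic["intrinsics"],float);k1=pic["k1"]
    d=cv2.undistortPoints(np.array([[uv]],float),K,np.array([k1,0,0,0.]))[0,0]
    Rm=R.from_rotvec(pic["rvec"]).as_matrix()
    return -Rm.T@np.array(pic["tvec"]),Rm.T@np.array([d[0],d[1],1])
def onz(pic,uv,z):
    o,d=ray(pic,uv);return o+d*(z-o[2])/d[2]
def pix(pic,P):
    return cv2.projectPoints(np.array(P,float).reshape(-1,1,3),np.array(pic["rvec"],float),np.array(pic["tvec"],float),np.array(pic["intrinsics"],float),np.array([pic["k1"],0,0,0.]))[0][:,0]
def tri(obs):
    A=np.zeros((3,3));b=np.zeros(3)
    for p,uv in obs:
        o,d=ray(p,uv);d=d/np.linalg.norm(d);M=np.eye(3)-np.outer(d,d);A+=M;b+=M@o
    return np.linalg.solve(A,b)
def save(pic,n): cv2.imwrite("pics/"+n,pic["img"][:,:,::-1])
E
python3 - <<'E'
from h import *
np.set_printoptions(precision=3,suppress=True)
s=manip.sense();print({k:np.round(s[k],3) for k in s})
Z=dict(clamp=0,clamp_handle=.034,clamp_bed=.008,pad_face=.0185,post_axis=.034,stem=0,crosspiece=.008,sanding_block=0,stubby_driver=0,trigger=.0185)
for c in ["scene","side","wrist"]:
    p=manip.camera(c);save(p,c+"0.png");print(c,ray(p,(280,210)))
    for n,z in Z.items():
        for r in manip.landmark_of(n,p)[:1]: print(n,round(r["score"],2),np.round(r["at"],1),onz(p,r["at"],z))
a,b=[cv2.imread(f"pics/{c}0.png") for c in("scene","side")]
E
```

```text
{'time_s': np.float64(0.0), 'joints': array([ 1.283,  0.333, -0.065,  1.461,  0.022,  1.35 , -0.089]), 'dq': array([ 0.001, -0.001, -0.001,  0.001, -0.001,  0.   , -0.   ]), 'joint_torque': array([  0.001, -62.325,   0.025, -38.989,  -0.061,   0.04 ,   0.   ]), 'position': array([ 0.164, -0.603,  0.404]), 'ee_rot': array([-3.113, -0.415,  0.   ]), 'ft_force': array([-0.07 , -0.235, -0.162]), 'ft_torque': array([-0.048, -0.001, -0.022]), 'grasp_force': np.float64(0.0), 'gripper_width': np.float64(0.087)}
scene (array([-0.02 ,  0.569,  0.604]), array([ 0.532, -0.623, -0.573]))
clamp 0.87 [306.9 194.7] [ 0.531 -0.191  0.   ]
clamp_handle 0.59 [337.2 199.4] [ 0.426 -0.18   0.034]
clamp_bed 0.8 [268.6 215.1] [ 0.542 -0.043  0.008]
pad_face 0.78 [289.5 202.8] [ 0.526 -0.108  0.018]
post_axis 0.54 [329.3 206. ] [ 0.425 -0.142  0.034]
crosspiece 0.97 [238.2 227.7] [0.565 0.044 0.008]
sanding_block 0.84 [298.5 265.4] [0.373 0.05  0.   ]
stubby_driver 0.58 [349.9 227.6] [ 0.358 -0.139  0.   ]
trigger 0.54 [322.7 197.5] [ 0.473 -0.184  0.018]
side (array([ 0.468, -0.783,  0.528]), array([-0.016,  0.85 , -0.527]))
clamp 0.84 [321.6 297.7] [ 0.523 -0.192  0.   ]
clamp_handle 0.86 [262.1 276.6] [ 0.429 -0.184  0.034]
clamp_bed 0.8 [327.8 238.9] [ 0.541 -0.042  0.008]
pad_face 0.57 [323.  259.8] [ 0.528 -0.118  0.018]
post_axis 0.51 [268.  263.2] [ 0.437 -0.15   0.034]
stem 0.75 [278.7 176.9] [0.446 0.211 0.   ]
crosspiece 0.84 [331.3 215.8] [0.553 0.037 0.008]
sanding_block 0.72 [236.5 215. ] [0.365 0.047 0.   ]
stubby_driver 0.72 [223.2 276. ] [ 0.361 -0.143  0.   ]
trigger 0.75 [287.9 281.5] [ 0.469 -0.176  0.018]
wrist (array([ 0.236, -0.584,  0.387]), array([-0.27 , -0.072, -0.96 ]))
```

```bash
python3 - <<'E'
import cv2
for n in("scene","side"):
    i=cv2.imread(f"pics/{n}0.png")
    c=i[130:330,140:440] 
    cv2.imwrite(f"pics/{n}0c.png",cv2.resize(c,(800,533),interpolation=cv2.INTER_CUBIC))
E
```

```text
(no output)
```

View pics/scene0.png

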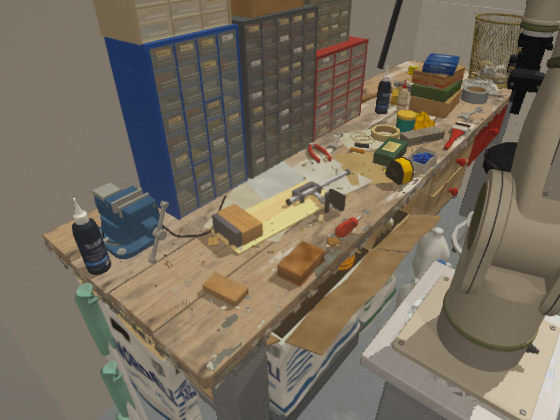

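View pics/side0c.png

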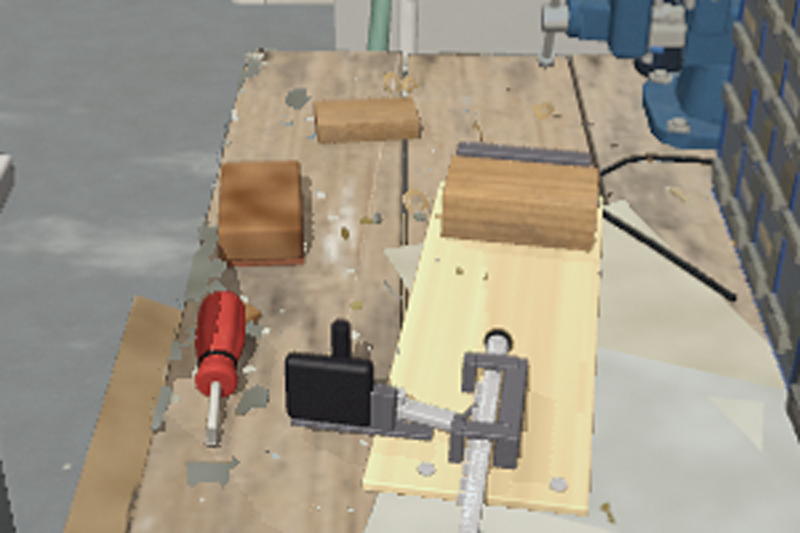

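```bash
cat >> h.py <<'E'
def goto(xyz):  # tool-frame shift (mm) of TCP so that grasp point gets to xyz
    s=manip.sense();Rm=R.from_rotvec(s["ee_rot"]).as_matrix()
    g=np.array(s["position"])+.164*Rm[:,2]
    return g,Rm,Rm.T@(np.array(xyz)-g)*1000
E
python3 - <<'E'
from h import *
from scipy.optimize import least_squares
np.set_printoptions(precision=4,suppress=True)
M=dict(clamp=(0,0,0),clamp_handle=(-10,92,34),clamp_bed=(145,0,8),crosspiece=(234,0,8),post_axis=(26,92,34),trigger=(0,53,18.5))
obs=[]
for c in["scene","side"]:
    p=manip.camera(c)
    for n,v in M.items():
        for r in manip.landmark_of(n,p)[:1]: obs.append((p,v,r["at"],c+n))
    if c=="side":
        obs+=[(p,(-55,65,8),(276.9,313.7),"cl"),(p,(-55,-63,8),(360.5,322.4),"cr")]
    P=p
    for r in manip.recognise("stem",p)[:1]: print(c,"stem",r)
def w(q,v):
    c,s=np.cos(q[2]),np.sin(q[2]);v=np.array(v)/1000
    return [q[0]+c*v[0]-s*v[1],q[1]+s*v[0]+c*v[1],v[2]]
f=lambda q:np.concatenate([pix(p,[w(q,v)])[0]-a for p,v,a,n in obs])
r=least_squares(f,[.527,-.191,1.47],loss="soft_l1")
print(r.x);
for o,e in zip(obs,f(r.x).reshape(-1,2)):print(o[3],e)
for n,v in dict(place=(150,0,8),grip=(-3,94,42),post=(26,92,34)).items():print(n,w(r.x,v))
for t in[(.42,-.42,.24),(.44,.12,.24)]:
    g,Rm,d=goto(t);print(g,d)
print(Rm)
E
```

```text
scene stem {'extent': [225.0, 290.8, 42.0, 33.0], 'score': 0.96}
side stem {'extent': [279.1, 174.2, 41.0, 16.4], 'score': 0.91}
[ 0.5232 -0.1857  1.4207]
sceneclamp [-1.036  -0.9156]
sceneclamp_handle [0.0308 0.0202]
sceneclamp_bed [-1.3642  0.3268]
scenecrosspiece [2.4164 3.6409]
scenepost_axis [-2.5581 -2.0284]
scenetrigger [34.0152 -3.1881]
sideclamp [0.6834 2.358 ]
sideclamp_handle [-0.5246 -0.0403]
sideclamp_bed [-0.8164  2.6629]
sidecrosspiece [ 1.469 -0.008]
sidepost_axis [-2.8089 -4.117 ]
sidetrigger [51.4177 68.9439]
cl [-1.7366 -3.6161]
cr [ 0.1552 -1.9824]
place [np.float64(0.5456296587373686), np.float64(-0.03735348041965511), np.float64(0.008)]
grip [np.float64(0.4298015190348791), np.float64(-0.17457170826515886), np.float64(0.042)]
post [np.float64(0.43611682481059294), np.float64(-0.14619712610155272), np.float64(0.034)]
[ 0.1636 -0.6032  0.2408] [ 295.4283 -109.7247    0.7508]
[ 0.1636 -0.6032  0.2408] [ 456.0742 -625.6636    0.713 ]
[[ 0.9651  0.2617  0.    ]
 [ 0.2617 -0.9651 -0.0001]
 [-0.      0.0001 -1.    ]]
```

```bash
python3 -m crank '[{"xyz":[42,-16,0],"twist":0},{"xyz":[42,-16,0],"twist":0},{"xyz":[42,-16,0],"twist":0},{"xyz":[42,-16,0],"twist":0},{"xyz":[42,-16,0],"twist":0},{"xyz":[42,-16,0],"twist":0},{"xyz":[42,-16,0],"twist":0},{"xyz":[15,-45,0],"twist":0}]'
python3 -m crank '[{"xyz":[14,-45,0],"twist":0},{"xyz":[14,-45,0],"twist":0},{"xyz":[14,-45,0],"twist":0},{"xyz":[14,-45,0],"twist":0},{"xyz":[14,-45,0],"twist":0},{"xyz":[14,-45,0],"twist":0},{"xyz":[0,0,0],"twist":0},{"xyz":[0,0,0],"twist":0}]'
cat > m.py <<'E'
from h import *
from scipy.optimize import least_squares
np.set_printoptions(precision=4,suppress=True)
E
python3 - <<'E'
from m import *
print(goto((.44,.15,.24)))
p=manip.camera("wrist");save(p,"w1.png");print(p["k1"],p["intrinsics"])
for n,z in dict(clamp=0,clamp_handle=.034,clamp_bed=.008,pad_face=.0185,post_axis=.034,crosspiece=.008,trigger=.0185).items():
    for r in manip.landmark_of(n,p)[:1]: print(n,round(r["score"],2),r["at"],onz(p,r["at"],z))
E
```

```text
time_s: 3.25
position: [0.4239, -0.3697, 0.4037]
ee_rot: [-3.113, -0.418, -0.002]
ft_force: [0.8, -0.5, -0.3]
gripper_width: 0.0871
grasp_force: 0.0
time_s: 4.05
position: [0.4311, -0.0876, 0.4051]
ee_rot: [3.113, 0.418, 0.001]
ft_force: [0.3, 0.5, -0.3]
gripper_width: 0.087
grasp_force: 0.0
(array([ 0.4313, -0.0877,  0.2411]), array([[ 0.9646,  0.2639,  0.0006],
       [ 0.2639, -0.9646, -0.0009],
       [ 0.0004,  0.0011, -1.    ]]), array([  71.1576, -226.9816,    0.8343]))
-0.0858597943704707 [[371.2204   0.     280.6674]
 [  0.     371.2204 209.3293]
 [  0.       0.       1.    ]]
clamp 0.62 [396.9, 117.2] [ 0.5224 -0.1879  0.    ]
clamp_handle 0.96 [370.4, 208.5] [ 0.4298 -0.1819  0.034 ]
clamp_bed 0.93 [263.0, 55.8] [ 0.5422 -0.0411  0.008 ]
pad_face 0.9 [330.7, 88.4] [ 0.5296 -0.1116  0.0185]
post_axis 0.59 [338.1, 196.9] [ 0.4326 -0.1471  0.034 ]
crosspiece 0.9 [179.4, 15.4] [0.5579 0.0453 0.008 ]
```

View pics/w1.png

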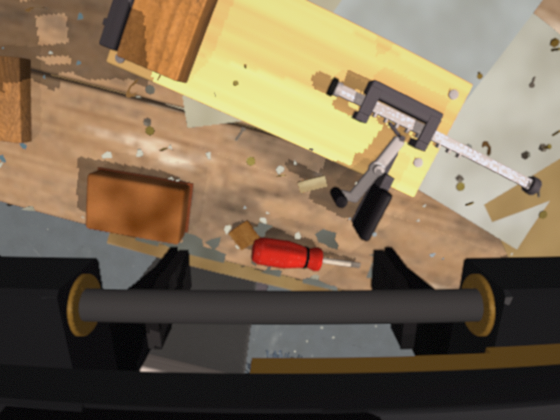

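```bash
cat >> m.py <<'E'
def w(q,v):
    c,s=np.cos(q[2]),np.sin(q[2]);v=np.array(v)/1000
    return np.array([q[0]+c*v[0]-s*v[1],q[1]+s*v[0]+c*v[1],v[2]])
E
python3 - <<'E'
from m import *
p=manip.camera("wrist")
L=dict(clamp=((396.9,117.2),(0,0,0)),handle=((370.4,208.5),(-10,92,34)),bed=((263,55.8),(145,0,8)),cross=((179.4,15.4),(234,0,8)),c1=((470,86),(-55,-63,8)),c2=((417,196),(-55,65,8)),posttop=((339,198),(26,92,56)))
f=lambda q:np.concatenate([pix(p,[w(q,v)])[0]-a for a,v in L.values()])
r=least_squares(f,[.523,-.187,1.44],loss="soft_l1");q=r.x
print(q);print(dict(zip(L,f(q).reshape(-1,2))))
a=onz(p,(533,187),.0185);b=onz(p,(333,88),.0185);print(a,b,np.arctan2(*(b-a)[[1,0]]))
for n,v in dict(place=(150,0,8),grip=(-3,94,42),post=(26,92,34)).items():print(n,w(q,v))
c,s=np.cos(q[2]),np.sin(q[2])
for P in(a,b):
    d=P[:2]-q[:2];print("in clamp",c*d[0]+s*d[1],-s*d[0]+c*d[1])
E
python3 -m crank '[{"xyz":[9,-30,0],"twist":0},{"xyz":[9,-40,0],"twist":0},{"xyz":[9,-40,0],"twist":0},{"xyz":[9,-40,0],"twist":0},{"xyz":[0,-40,0],"twist":0},{"xyz":[0,-37,0],"twist":0},{"xyz":[0,0,0],"twist":0},{"xyz":[0,0,0],"twist":0}]'
python3 - <<'E'
from m import *
print(goto((.446,.211,.1)))
p=manip.camera("wrist");save(p,"w2.png")
for r in manip.landmark_of("stem",p)[:1]: print(r,onz(p,r["at"],0))
E
```

```text
[ 0.5212 -0.1867  1.4145]
{'clamp': array([-2.072 , -0.0658]), 'handle': array([-0.4883,  0.4005]), 'bed': array([ 1.6283, -1.5184]), 'cross': array([-0.6261,  0.2474]), 'c1': array([ 3.6698, -2.7759]), 'c2': array([-3.9404,  0.4108]), 'posttop': array([2.1336, 2.2346])}
[ 0.4943 -0.3499  0.0185] [ 0.5301 -0.1148  0.0185] 1.4196476414688222
place [ 0.5445 -0.0385  0.008 ]
grip [ 0.4278 -0.175   0.042 ]
post [ 0.4343 -0.1467  0.034 ]
in clamp -0.16539939009084415 0.001122765671995079
in clamp 0.07246325755566539 0.002353329835734575
time_s: 5.3
position: [0.4064, 0.1405, 0.4048]
ee_rot: [3.113, 0.417, 0.0]
ft_force: [0.6, -1.3, 0.0]
gripper_width: 0.0871
grasp_force: 0.0
(array([0.4064, 0.1405, 0.2408]), array([[ 0.9648,  0.2631,  0.0003],
       [ 0.2631, -0.9648, -0.0004],
       [ 0.0002,  0.0004, -1.    ]]), array([ 56.7135, -57.6988, 140.7757]))
{'at': [222.8, 129.0], 'score': 0.61} [0.4384 0.2096 0.    ]
```

View pics/w2.png

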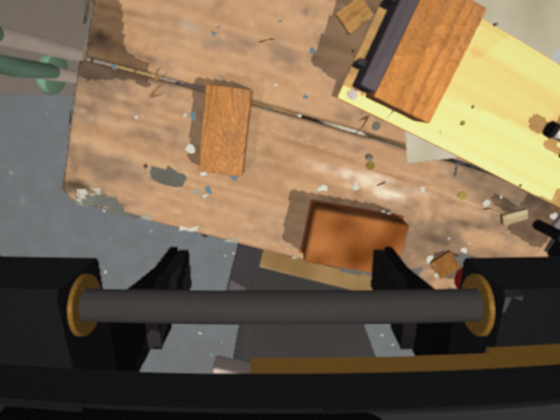

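```bash
python3 - <<'E'
from m import *
p=manip.camera("wrist")
C=[onz(p,u,.019) for u in((206,86),(251,88),(244,175),(199,170))]
print(C,[np.linalg.norm(C[i]-C[(i+1)%4]) for i in range(4)])
c=sum(C)/4;l=(C[0]+C[1]-C[2]-C[3]);print("c",c,"len yaw",np.arctan2(l[1],l[0]))
g,Rm,d=goto((c[0],c[1],.022));print(d,"closing yaw",np.arctan2(Rm[1,1],Rm[0,1]))
cv2.imwrite("pics/w2c.png",cv2.resize(p["img"][60:200,160:300,::-1],(600,600),interpolation=cv2.INTER_CUBIC))
E
```

```text
[array([0.4764, 0.2304, 0.019 ]), array([0.4854, 0.1884, 0.019 ]), array([0.4019, 0.175 , 0.019 ]), array([0.3952, 0.22  , 0.019 ])] [np.float64(0.042952245660078554), np.float64(0.08457696505174213), np.float64(0.045533693921783115), np.float64(0.08183186907485653)]
c [0.4397 0.2034 0.019 ] len yaw 0.14402345474536757
[ 48.5303 -53.6865 218.5926] closing yaw -1.307994835050927
```

View pics/w2c.png

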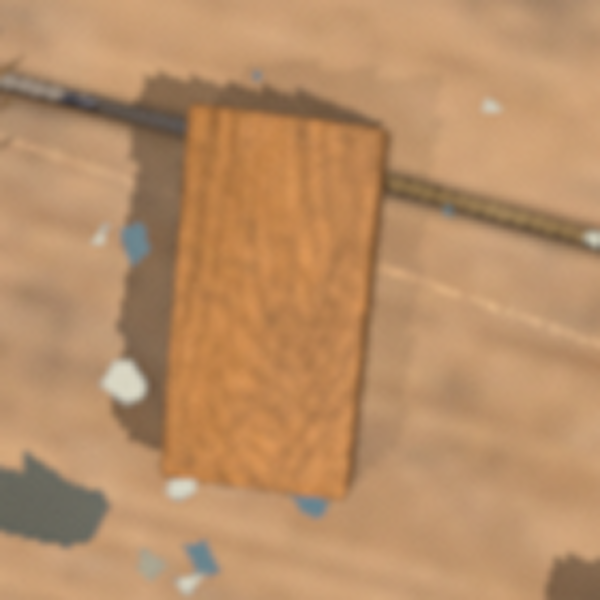

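```bash
python3 -m crank '[{"xyz":[24,-28,0],"twist":0},{"xyz":[24.5,-27.5,0],"twist":0},{"xyz":[0,0,40],"twist":5},{"xyz":[0,0,45],"twist":0},{"xyz":[0,0,45],"twist":0},{"xyz":[0,0,45],"twist":0},{"xyz":[0,0,28],"twist":0},{"xyz":[0,0,15],"twist":0}]' 90
python3 -m crank '[{"xyz":[0,0,0],"twist":0},{"xyz":[0,0,0],"twist":0},{"xyz":[0,0,0],"twist":0},{"xyz":[0,0,0],"twist":0},{"xyz":[0,0,0],"twist":0},{"xyz":[0,0,0],"twist":0},{"xyz":[0,0,0],"twist":0},{"xyz":[0,0,0],"twist":0}]' 120
python3 - <<'E'
from m import *
g,Rm,d=goto((.4395,.205,.022));print(g,d,"closing yaw",np.arctan2(Rm[1,1],Rm[0,1]))
E
```

```text
time_s: 6.25
position: [0.4384, 0.205, 0.184]
ee_rot: [3.128, 0.276, -0.006]
ft_force: [-0.1, -0.1, 0.6]
gripper_width: 0.0566
grasp_force: 0.0
time_s: 7.05
position: [0.4387, 0.2065, 0.1868]
ee_rot: [3.129, 0.278, 0.0]
ft_force: [-0.3, -1.1, 0.3]
gripper_width: 0.0462
grasp_force: 0.0
[0.4388 0.2065 0.0228] [0.474  1.5903 0.755 ] closing yaw -1.3933019597067937
```

```bash
Z='{"xyz":[0,0,0],"twist":0}'; python3 -m crank '[{"xyz":[0,0,0],"twist":0},{"xyz":[0,0,0],"twist":0},{"xyz":[0,0,0],"twist":0},{"xyz":[0,0,0],"twist":0},{"xyz":[0,0,0],"twist":0},{"xyz":[0,0,0],"twist":0},{"xyz":[0,0,0],"twist":0},{"xyz":[0,0,0],"twist":0}]' 127
```

```text
time_s: 7.85
position: [0.4388, 0.2066, 0.1867]
ee_rot: [-3.129, -0.279, -0.0]
ft_force: [-0.7, 0.6, 0.2]
gripper_width: 0.0443
grasp_force: 18.8
```

```bash
python3 -m crank '[{"xyz":[0,0,0],"twist":0},{"xyz":[0,0,-10],"twist":0},{"xyz":[0,0,-20],"twist":0},{"xyz":[0,0,-25],"twist":0},{"xyz":[0,0,-25],"twist":0},{"xyz":[0,0,-20],"twist":0},{"xyz":[0,10,0],"twist":0},{"xyz":[0,20,0],"twist":0}]' 126
python3 - <<'E'
from m import *
print(manip.sense()["joints"])
g,Rm,d=goto((.5435,-.0388,.122));print(g,d,"tool x yaw",np.arctan2(Rm[1,0],Rm[0,0]))
E
```

```text
time_s: 8.65
position: [0.4438, 0.1774, 0.2873]
ee_rot: [-3.129, -0.282, -0.002]
ft_force: [0.3, -1.3, -0.1]
gripper_width: 0.0439
grasp_force: 11.4
[ 0.3341  0.2118 -0.8743  1.9436  0.1856  1.0671 -2.0102]
[0.444  0.1774 0.1233] [ 59.2476 230.5109   1.3198] tool x yaw 0.1797526912467004
```

```bash
python3 -m crank '[{"xyz":[9,35,0],"twist":0},{"xyz":[10,40,0],"twist":0},{"xyz":[10,40,0],"twist":0},{"xyz":[10,40,0],"twist":0},{"xyz":[10,40,0],"twist":0},{"xyz":[10,35,0],"twist":0},{"xyz":[0,0,0],"twist":-8},{"xyz":[0,0,0],"twist":-8}]'
python3 -m crank '[{"xyz":[0,0,0],"twist":-8},{"xyz":[0,0,0],"twist":-8},{"xyz":[0,0,0],"twist":-8},{"xyz":[0,0,0],"twist":-8},{"xyz":[0,0,0],"twist":-8},{"xyz":[0,0,0],"twist":-8},{"xyz":[0,0,0],"twist":-7},{"xyz":[0,0,0],"twist":0}]'
python3 - <<'E'
from m import *
print(manip.sense()["joints"])
g,Rm,d=goto((.5435,-.0388,.0315));print(g,d,"tool x yaw",np.arctan2(Rm[1,0],Rm[0,0]))
p=manip.camera("wrist");save(p,"w3.png")
for n,z in dict(clamp_bed=.008,pad_face=.0185,crosspiece=.008).items():
    for r in manip.landmark_of(n,p)[:1]: print(n,round(r["score"],2),r["at"],onz(p,r["at"],z))
E
```

```text
time_s: 9.45
position: [0.5426, -0.041, 0.2859]
ee_rot: [-3.059, -0.715, 0.002]
ft_force: [-0.4, 1.0, -0.6]
gripper_width: 0.0443
grasp_force: 11.4
time_s: 10.25
position: [0.5423, -0.0397, 0.286]
ee_rot: [-2.384, -2.045, 0.001]
ft_force: [-0.1, 0.6, 0.1]
gripper_width: 0.0446
grasp_force: 11.4
[ 0.7596  0.4028 -0.9191  1.7806  0.3508  1.1339 -0.4254]
[ 0.5421 -0.0397  0.122 ] [ 1.0762  1.36   90.5456] tool x yaw 1.4182091552357918
clamp_bed 0.56 [278.4, 260.5] [ 0.5333 -0.0797  0.008 ]
crosspiece 0.57 [285.5, 83.5] [0.5578 0.0464 0.008 ]
```

View pics/w3.png

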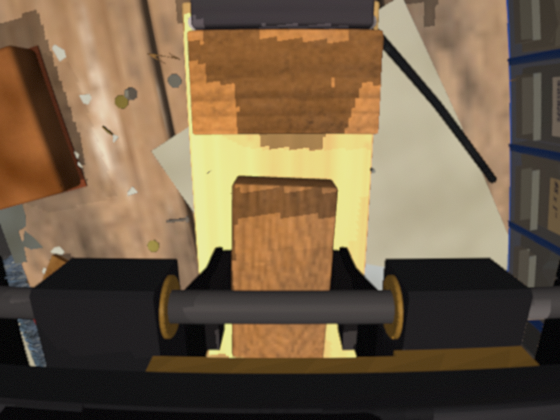

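```bash
python3 - <<'E'
from m import *
p=manip.camera("wrist")
q=(.5205,-.187,1.417);c,s=np.cos(q[2]),np.sin(q[2])
def cl(u,z):
    P=onz(p,u,z);d=P[:2]-q[:2];return P,np.array([c*d[0]+s*d[1],-s*d[0]+c*d[1]])*1000
for n,u,z in [("board L",(193,160),.008),("board R",(371,160),.008),("board L2",(198,245),.008),("board R2",(366,245),.008),("cross L",(190,134),.046),("cross R",(379,134),.046),("stem L",(235,187),.1195),("stem R",(336,187),.1195),("stem L2",(232,280),.1195),("stem R2",(334,280),.1195)]:
    print(n,*cl(u,z))
E
```

```text
board L [0.4861 0.006  0.008 ] [185.4084  63.5558]
board R [ 0.6106 -0.0138  0.008 ] [184.949  -62.5159]
board L2 [ 0.4756 -0.0576  0.008 ] [120.9718  64.1935]
board R2 [ 0.601  -0.0775  0.008 ] [120.5243 -62.7785]
cross L [0.4975 0.0257 0.046 ] [206.628   55.2626]
cross R [0.6086 0.008  0.046 ] [206.2418 -57.1773]
stem L [0.5298 0.0045 0.1195] [190.6718  20.1178]
stem R [ 0.5709 -0.002   0.1195] [190.5259 -21.4764]
stem L2 [ 0.5204 -0.0368  0.1195] [148.3922  23.1251]
stem R2 [ 0.5652 -0.0439  0.1195] [148.2303 -22.2428]
```

```bash
python3 -m crank '[{"xyz":[0,0,15],"twist":0},{"xyz":[0,0,25],"twist":0},{"xyz":[0,0,20],"twist":0},{"xyz":[0,0,15],"twist":0},{"xyz":[0,0,10],"twist":0},{"xyz":[0,0,5],"twist":0},{"xyz":[0,0,0],"twist":0},{"xyz":[0,0,0],"twist":0}]'
python3 -c "
from m import *
g,Rm,d=goto((.5435,-.0388,.0308));print(g,d)"
```

```text
time_s: 11.3
position: [0.5431, -0.0389, 0.1974]
ee_rot: [2.385, 2.043, 0.001]
ft_force: [-0.7, 0.8, -0.9]
gripper_width: 0.0442
grasp_force: 11.4
[ 0.5433 -0.0389  0.0334] [0.168  0.2033 2.5577]
```

```bash
python3 -m crank '[{"xyz":[0,0,1],"twist":0},{"xyz":[0,0,1],"twist":0},{"xyz":[0,0,0.5],"twist":0},{"xyz":[0,0,0],"twist":0},{"xyz":[0,0,0],"twist":0},{"xyz":[0,0,0],"twist":0},{"xyz":[0,0,0],"twist":0},{"xyz":[0,0,0],"twist":0}]'
python3 -m crank '[{"xyz":[0,0,0],"twist":0},{"xyz":[0,0,0],"twist":0},{"xyz":[0,0,0],"twist":0},{"xyz":[0,0,0],"twist":0},{"xyz":[0,0,-10],"twist":0},{"xyz":[0,0,-25],"twist":0},{"xyz":[0,0,-40],"twist":0},{"xyz":[0,0,-25],"twist":0}]' 100
python3 - <<'E'
from m import *
print(goto((.5435,-.0388,.122))[0])
q=(.5205,-.187,1.417);c,s=np.cos(q[2]),np.sin(q[2])
for cam in("wrist","side"):
  p=manip.camera(cam);save(p,cam+"4.png")
  for n,z in dict(stem=.008,pad_face=.0185,crosspiece=.008).items():
    for r in manip.landmark_of(n,p)[:1]:
      P=onz(p,r["at"],z);d=P[:2]-q[:2];print(n,round(r["score"],2),r["at"],np.array([c*d[0]+s*d[1],-s*d[0]+c*d[1]])*1000)
E
```

```text
time_s: 12.1
position: [0.5429, -0.039, 0.1947]
ee_rot: [2.385, 2.043, 0.0]
ft_force: [-1.8, 0.4, 6.3]
gripper_width: 0.0442
grasp_force: 11.4
time_s: 12.9
position: [0.5431, -0.0385, 0.2973]
ee_rot: [2.384, 2.044, 0.003]
ft_force: [0.8, 0.3, 0.7]
gripper_width: 0.0532
grasp_force: 0.0
[ 0.5434 -0.0385  0.1333]
stem 0.83 [275.3, 207.8] [147.8461   4.5993]
crosspiece 0.89 [281.5, 83.5] [238.2507  -0.0834]
stem 0.6 [330.4, 237.8] [150.9444  -2.6787]
pad_face 0.75 [327.0, 252.9] [89.6498 -1.6901]
crosspiece 0.85 [332.2, 215.5] [227.799    0.6263]
```

View pics/wrist4.png

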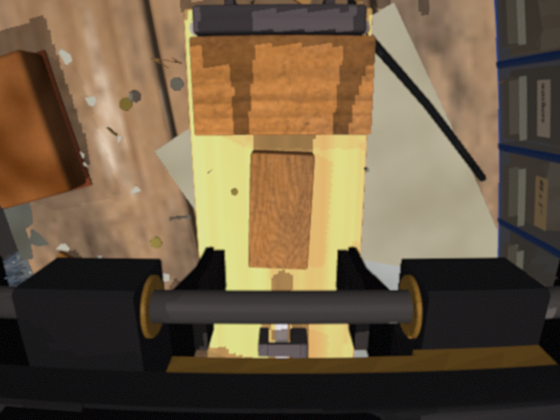

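```bash
python3 -m crank '[{"xyz":[-33,-20,0],"twist":0},{"xyz":[-40,-24,0],"twist":0},{"xyz":[-40,-25,0],"twist":0},{"xyz":[-40,-25,0],"twist":0},{"xyz":[0,0,0],"twist":8},{"xyz":[0,0,0],"twist":8},{"xyz":[0,0,0],"twist":8},{"xyz":[0,0,0],"twist":8}]' 0
python3 -m crank '[{"xyz":[0,0,0],"twist":8},{"xyz":[0,0,0],"twist":8},{"xyz":[0,0,0],"twist":8},{"xyz":[0,0,0],"twist":8},{"xyz":[0,0,0],"twist":8},{"xyz":[0,0,0],"twist":8},{"xyz":[0,0,0],"twist":8},{"xyz":[0,0,0],"twist":2}]'
python3 - <<'E'
from m import *
q=(.5205,-.187,1.417)
g,Rm,d=goto(w(q,(-3,94,42)));print(g,d,"tool x yaw",np.arctan2(Rm[1,0],Rm[0,0]),manip.sense()["joints"])
p=manip.camera("wrist");save(p,"w5.png")
for n,z in dict(clamp_handle=.034,post_axis=.034).items():
    for r in manip.landmark_of(n,p)[:1]: print(n,round(r["score"],2),r["at"],onz(p,r["at"],z))
print(w(q,(-10,92,34)),w(q,(26,92,34)))
E
```

```text
time_s: 14.1
position: [0.4261, -0.1758, 0.2937]
ee_rot: [-2.86, -1.298, 0.001]
ft_force: [0.0, -0.8, 0.3]
gripper_width: 0.087
grasp_force: 0.0
time_s: 14.9
position: [0.4262, -0.1756, 0.2936]
ee_rot: [-3.131, 0.249, 0.002]
ft_force: [0.0, -0.9, 0.3]
gripper_width: 0.0869
grasp_force: 0.0
[ 0.426  -0.1755  0.1296] [ 1.1983 -0.0503 87.6206] tool x yaw -0.15902376371269877 [ 1.0313  0.1376 -0.7742  1.9795  0.1092  1.0671 -1.5209]
clamp_handle 0.58 [286.6, 211.1] [ 0.4294 -0.1814  0.034 ]
post_axis 0.67 [231.9, 214.4] [ 0.433  -0.1442  0.034 ]
[ 0.4281 -0.1828  0.034 ] [ 0.4336 -0.1472  0.034 ]
```

View pics/w5.png

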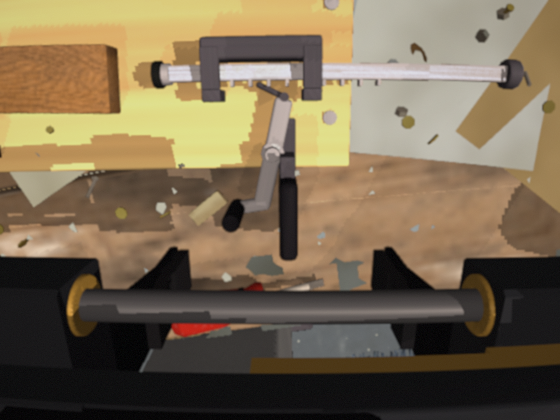

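```bash
cat >> m.py <<'E'
q=(.5205,-.187,1.417)
def cl(p,u,z):
    c,s=np.cos(q[2]),np.sin(q[2]);d=onz(p,u,z)[:2]-q[:2];return np.array([c*d[0]+s*d[1],-s*d[0]+c*d[1]])*1000
E
python3 - <<'E'
from m import *
p=manip.camera("wrist")
for n,u,z in[("pad",(153,75),.0185),("stem",(119,75),.027),("handle top",(289,225),.057),("post top",(237,210),.056),("housing f",(201,70),.03),("tail",(523,73),.0185)]:print(n,cl(p,u,z))
E
python3 -m crank '[{"xyz":[1,-0.5,10],"twist":0},{"xyz":[0,0,20],"twist":0},{"xyz":[0,0,20],"twist":0},{"xyz":[0,0,17],"twist":0},{"xyz":[0,0,12],"twist":0},{"xyz":[0,0,8],"twist":0},{"xyz":[0,0,0],"twist":0},{"xyz":[0,0,0],"twist":0}]'
python3 -m crank '[{"xyz":[0,0,0],"twist":0},{"xyz":[0,0,0],"twist":0},{"xyz":[0,0,0],"twist":0},{"xyz":[0,0,0],"twist":0},{"xyz":[0,0,0],"twist":0},{"xyz":[0,0,0],"twist":0},{"xyz":[0,0,0],"twist":0},{"xyz":[0,0,0],"twist":0}]' 130
```

```text
pad [80.7875  0.8642]
stem [100.553   0.921]
handle top [-9.5368 93.0354]
post top [22.6118 83.633 ]
housing f [45.9712 -0.8156]
tail [-170.4863   -3.3503]
time_s: 15.9
position: [0.4277, -0.1754, 0.2076]
ee_rot: [3.132, -0.241, 0.001]
ft_force: [-1.2, -0.4, -0.0]
gripper_width: 0.0872
grasp_force: 0.0
time_s: 16.7
position: [0.4265, -0.1732, 0.2065]
ee_rot: [-3.13, 0.238, 0.006]
ft_force: [-5.2, 8.9, 1.2]
gripper_width: 0.0434
grasp_force: 4.6
```

```bash
python3 -m crank '[{"xyz":[0,0,0],"twist":0},{"xyz":[0,0,0],"twist":0},{"xyz":[0,0,0],"twist":0},{"xyz":[0,0,0],"twist":0},{"xyz":[0,0,0],"twist":0},{"xyz":[0,0,0],"twist":0},{"xyz":[0,0,0],"twist":0},{"xyz":[0,0,0],"twist":0}]' 165
python3 - <<'E'
from m import *
print(goto(w(q,(-3,94,42)))[2])
for c in("wrist","side"):
    p=manip.camera(c);save(p,c+"6.png")
    for n in("pad_face","post_axis"):
        for r in manip.landmark_of(n,p)[:1]:print(c,n,r,cl(p,r["at"],.0185 if n=="pad_face" else .034))
E
```

```text
time_s: 17.5
position: [0.4265, -0.1734, 0.2065]
ee_rot: [-3.13, 0.239, 0.006]
ft_force: [-4.2, 9.7, -0.0]
gripper_width: 0.0308
grasp_force: 4.4
[1.6011 2.4252 0.4444]
wrist pad_face {'at': [72.9, 61.8], 'score': 0.96} [90.7388  1.0862]
wrist post_axis {'at': [258.3, 283.1], 'score': 0.59} [  8.5285 100.3387]
side pad_face {'at': [326.8, 253.4], 'score': 0.93} [88.1614 -1.4876]
```

View pics/wrist6.png

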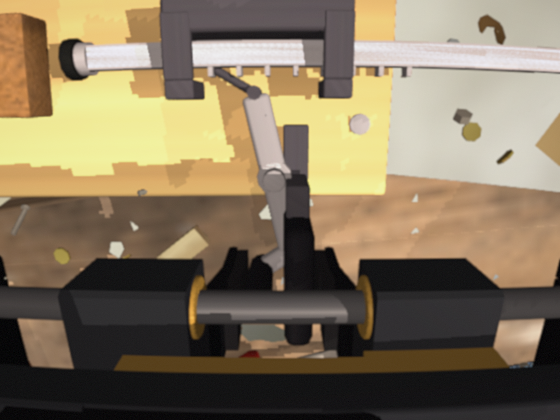

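```bash
python3 -m crank '[{"xyz":[0,1,0],"twist":0},{"xyz":[0,1,0],"twist":0},{"xyz":[0,0,0],"twist":0},{"xyz":[0,0,0],"twist":0},{"xyz":[0,0,0],"twist":0},{"xyz":[0,0,0],"twist":0},{"xyz":[0,0,0],"twist":0},{"xyz":[0,0,0],"twist":0}]' 168
python3 -m crank '[{"xyz":[0,0,0],"twist":0},{"xyz":[0,0,0],"twist":0},{"xyz":[0,0,0],"twist":0},{"xyz":[0,0,0],"twist":0},{"xyz":[0,0,0],"twist":0},{"xyz":[0,0,0],"twist":0},{"xyz":[0,0,0],"twist":0},{"xyz":[0,0,0],"twist":0}]' 40
python3 -m crank '[{"xyz":[0,0,0],"twist":0},{"xyz":[0,0,0],"twist":0},{"xyz":[0,0,0],"twist":0},{"xyz":[0,0,0],"twist":0},{"xyz":[0,0,0],"twist":0},{"xyz":[0,0,0],"twist":0},{"xyz":[0,0,0],"twist":0},{"xyz":[0,0,0],"twist":0}]'
python3 - <<'E'
from m import *
p=manip.camera("wrist")
for n in("pad_face","post_axis"):
        for r in manip.landmark_of(n,p)[:1]:print(n,r,cl(p,r["at"],.0185 if n=="pad_face" else .034))
E
python3 -m crank '[{"xyz":[0,0,0],"twist":0},{"xyz":[0,0,0],"twist":0},{"xyz":[0,0,0],"twist":0},{"xyz":[0,0,0],"twist":0},{"xyz":[0,0,0],"twist":0},{"xyz":[0,0,0],"twist":0},{"xyz":[0,0,0],"twist":0},{"xyz":[0,0,0],"twist":0}]' 168
python3 - <<'E'
from m import *
p=manip.camera("wrist")
for n in("pad_face","post_axis"):
        for r in manip.landmark_of(n,p)[:1]:print(n,r,cl(p,r["at"],.0185 if n=="pad_face" else .034))
E
```

```text
time_s: 18.6
position: [0.4265, -0.1738, 0.2064]
ee_rot: [-3.128, 0.237, 0.006]
ft_force: [-3.2, 18.3, 2.3]
gripper_width: 0.0299
grasp_force: 8.4
time_s: 19.4
position: [0.4273, -0.1775, 0.2074]
ee_rot: [3.132, -0.242, 0.001]
ft_force: [0.9, 1.0, 0.7]
gripper_width: 0.0726
grasp_force: 0.6
time_s: 20.2
position: [0.4272, -0.1774, 0.2073]
ee_rot: [3.132, -0.242, 0.0]
ft_force: [1.5, 1.4, 0.3]
gripper_width: 0.0734
grasp_force: 0.7
pad_face {'at': [62.2, 63.6], 'score': 0.91} [91.9948 -0.5948]
post_axis {'at': [212.7, 275.3], 'score': 0.57} [25.3416 94.8594]
time_s: 21.15
position: [0.426, -0.174, 0.206]
ee_rot: [-3.128, 0.237, 0.009]
ft_force: [-5.0, 19.0, 3.2]
gripper_width: 0.0307
grasp_force: 8.7
pad_face {'at': [43.7, 60.3], 'score': 0.92} [104.2564   0.7964]
post_axis {'at': [256.5, 281.4], 'score': 0.75} [  9.0475 100.0297]
```

```bash
python3 -m crank '[{"xyz":[0,0,0],"twist":0},{"xyz":[0,0,0],"twist":0},{"xyz":[0,0,0],"twist":0},{"xyz":[0,0,0],"twist":0},{"xyz":[0,0,0],"twist":0},{"xyz":[0,0,0],"twist":0},{"xyz":[0,0,0],"twist":0},{"xyz":[0,0,0],"twist":0}]' 25
python3 -m crank '[{"xyz":[0,0,0],"twist":0},{"xyz":[0,0,0],"twist":0},{"xyz":[0,0,0],"twist":0},{"xyz":[0,0,0],"twist":0},{"xyz":[0,0,0],"twist":0},{"xyz":[0,0,0],"twist":0},{"xyz":[0,0,0],"twist":0},{"xyz":[0,0,0],"twist":0}]'
python3 -m crank '[{"xyz":[0,0,0],"twist":0},{"xyz":[0,0,0],"twist":0},{"xyz":[0,0,0],"twist":0},{"xyz":[0,0,0],"twist":0},{"xyz":[0,0,0],"twist":0},{"xyz":[0,0,0],"twist":0},{"xyz":[0,0,0],"twist":0},{"xyz":[0,0,0],"twist":0}]' 145
python3 -m crank '[{"xyz":[0,0,0],"twist":0},{"xyz":[0,0,0],"twist":0},{"xyz":[0,0,0],"twist":0},{"xyz":[0,0,0],"twist":0},{"xyz":[0,0,0],"twist":0},{"xyz":[0,0,0],"twist":0},{"xyz":[0,0,0],"twist":0},{"xyz":[0,0,0],"twist":0}]' 158
python3 - <<'E'
from m import *
for c in("wrist","side"):
    p=manip.camera(c)
    for n in("pad_face","stem"):
        for r in manip.landmark_of(n,p)[:1]:print(c,n,r,cl(p,r["at"],.0185 if n=="pad_face" else .008))
E
```

```text
time_s: 22.1
position: [0.4272, -0.1775, 0.2073]
ee_rot: [3.132, -0.242, 0.0]
ft_force: [0.4, 0.5, -0.3]
gripper_width: 0.0771
grasp_force: 0.5
time_s: 22.9
position: [0.4271, -0.1774, 0.2072]
ee_rot: [3.132, -0.242, -0.0]
ft_force: [0.3, 0.1, -0.7]
gripper_width: 0.0783
grasp_force: 0.0
time_s: 23.7
position: [0.4261, -0.1754, 0.2062]
ee_rot: [-3.13, 0.239, 0.007]
ft_force: [-5.5, 9.6, -0.1]
gripper_width: 0.0383
grasp_force: 4.2
time_s: 24.5
position: [0.4262, -0.1749, 0.2062]
ee_rot: [-3.129, 0.238, 0.007]
ft_force: [-5.2, 12.4, 1.1]
gripper_width: 0.0335
grasp_force: 5.7
wrist pad_face {'at': [16.8, 64.9], 'score': 0.61} [116.8266   1.4303]
wrist stem {'at': [268.8, 177.8], 'score': 0.25} [ 2.8618 56.4089]
side pad_face {'at': [329.4, 244.5], 'score': 0.83} [115.0067  -3.5147]
side stem {'at': [331.2, 232.9], 'score': 0.77} [167.074   -2.7313]
```

```bash
python3 -m crank '[{"xyz":[0,0,0],"twist":0},{"xyz":[0,0,0],"twist":0},{"xyz":[0,0,0],"twist":0},{"xyz":[0,0,0],"twist":0},{"xyz":[0,0,0],"twist":0},{"xyz":[0,0,0],"twist":0},{"xyz":[0,0,0],"twist":0},{"xyz":[0,0,0],"twist":0}]' 161
python3 - <<'E'
from m import *
p=manip.camera("side")
save(p,"s7.png")
cv2.imwrite("pics/s7c.png",cv2.resize(p["img"][170:320,220:420,::-1],(800,600),interpolation=cv2.INTER_CUBIC))
E
```

```text
time_s: 25.6
position: [0.4263, -0.1745, 0.2062]
ee_rot: [-3.128, 0.238, 0.007]
ft_force: [-4.0, 13.9, 2.0]
gripper_width: 0.0321
grasp_force: 6.5
```

View pics/s7c.png

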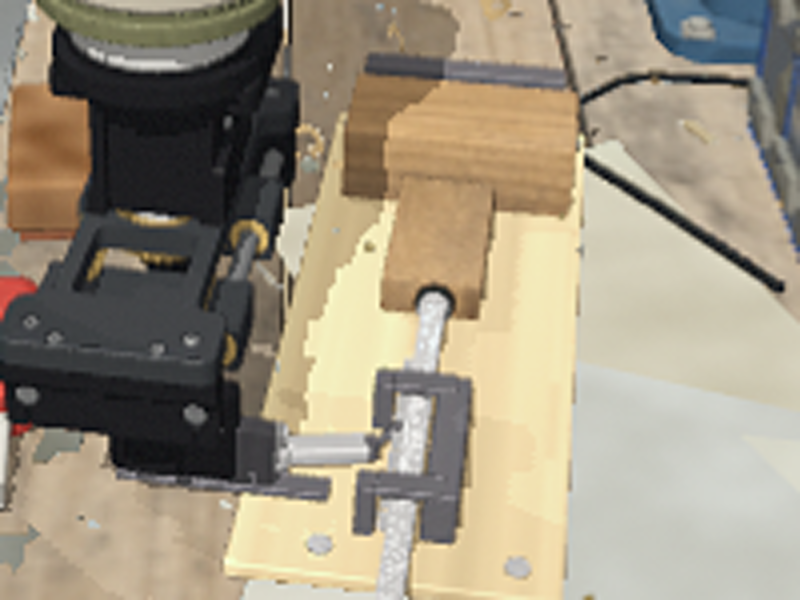

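```bash
python3 -m crank '[{"xyz":[0,0,0],"twist":0},{"xyz":[0,0,0],"twist":0},{"xyz":[0,0,0],"twist":0},{"xyz":[0,0,0],"twist":0},{"xyz":[0,0,0],"twist":0},{"xyz":[0,0,0],"twist":0},{"xyz":[0,0,0],"twist":0},{"xyz":[0,0,0],"twist":0}]' 167
python3 -m crank '[{"xyz":[0,0,0],"twist":0},{"xyz":[0,0,0],"twist":0},{"xyz":[0,0,0],"twist":0},{"xyz":[0,0,0],"twist":0},{"xyz":[0,0,0],"twist":0},{"xyz":[0,0,0],"twist":0},{"xyz":[0,0,0],"twist":0},{"xyz":[0,0,0],"twist":0}]' 25
python3 -m crank '[{"xyz":[0,0,0],"twist":0},{"xyz":[0,0,0],"twist":0},{"xyz":[0,0,0],"twist":0},{"xyz":[0,0,0],"twist":0},{"xyz":[0,0,0],"twist":0},{"xyz":[0,0,0],"twist":0},{"xyz":[0,0,0],"twist":0},{"xyz":[0,0,0],"twist":0}]'
python3 -m crank '[{"xyz":[0,0,0],"twist":0},{"xyz":[0,0,0],"twist":0},{"xyz":[0,0,0],"twist":0},{"xyz":[0,0,0],"twist":0},{"xyz":[0,0,0],"twist":0},{"xyz":[0,0,0],"twist":0},{"xyz":[0,0,0],"twist":0},{"xyz":[0,0,0],"twist":0}]' 100
python3 -m crank '[{"xyz":[0,0,0],"twist":0},{"xyz":[0,0,0],"twist":0},{"xyz":[0,0,0],"twist":0},{"xyz":[0,0,0],"twist":0},{"xyz":[0,0,0],"twist":0},{"xyz":[0,0,0],"twist":0},{"xyz":[0,0,0],"twist":0},{"xyz":[0,0,0],"twist":0}]' 115
```

```text
time_s: 26.45
position: [0.4264, -0.1738, 0.2061]
ee_rot: [-3.127, 0.237, 0.007]
ft_force: [-4.0, 17.1, 2.9]
gripper_width: 0.0302
grasp_force: 8.1
time_s: 27.25
position: [0.4272, -0.1775, 0.2073]
ee_rot: [3.132, -0.242, 0.0]
ft_force: [0.2, 0.8, -0.1]
gripper_width: 0.077
grasp_force: 0.5
time_s: 28.05
position: [0.4271, -0.1774, 0.2072]
ee_rot: [3.132, -0.242, -0.0]
ft_force: [-0.9, 0.6, 0.4]
gripper_width: 0.0786
grasp_force: 0.0
time_s: 28.85
position: [0.4261, -0.1752, 0.2063]
ee_rot: [-3.129, 0.238, 0.007]
ft_force: [-5.8, 11.0, 3.1]
gripper_width: 0.0528
grasp_force: 4.8
time_s: 29.65
position: [0.4261, -0.1747, 0.2062]
ee_rot: [-3.129, 0.238, 0.008]
ft_force: [-6.4, 13.8, 2.6]
gripper_width: 0.0478
grasp_force: 6.0
```

```bash
python3 -m crank '[{"xyz":[0,0,0],"twist":0},{"xyz":[0,0,0],"twist":0},{"xyz":[0,0,0],"twist":0},{"xyz":[0,0,0],"twist":0},{"xyz":[0,0,0],"twist":0},{"xyz":[0,0,0],"twist":0},{"xyz":[0,0,0],"twist":0},{"xyz":[0,0,0],"twist":0}]' 122
python3 - <<'E'
from m import *
for c in("wrist","side"):
    p=manip.camera(c)
    for n in("pad_face","stem","crosspiece","post_axis"):
        for r in manip.landmark_of(n,p)[:1]:print(c,n,r,cl(p,r["at"],dict(pad_face=.0185,post_axis=.034).get(n,.008)))
E
```

```text
time_s: 30.45
position: [0.4261, -0.1741, 0.2061]
ee_rot: [-3.128, 0.237, 0.008]
ft_force: [-5.8, 16.1, 3.9]
gripper_width: 0.0457
grasp_force: 7.5
wrist pad_face {'at': [8.4, 63.2], 'score': 0.97} [121.9959   0.9403]
wrist post_axis {'at': [240.8, 279.6], 'score': 0.93} [16.1455 99.057 ]
side pad_face {'at': [331.1, 241.3], 'score': 0.77} [125.247   -5.6117]
side stem {'at': [329.9, 233.6], 'score': 0.93} [164.347  -0.553]
side crosspiece {'at': [334.7, 213.3], 'score': 0.76} [236.8109  -3.554 ]
```

```bash
python3 -m crank '[{"xyz":[0,0,0],"twist":0},{"xyz":[0,0,0],"twist":0},{"xyz":[0,0,0],"twist":0},{"xyz":[0,0,0],"twist":0},{"xyz":[0,0,0],"twist":0},{"xyz":[0,0,0],"twist":0},{"xyz":[0,0,0],"twist":0},{"xyz":[0,0,0],"twist":0}]' 130
python3 -m crank '[{"xyz":[0,0,0],"twist":0},{"xyz":[0,0,0],"twist":0},{"xyz":[0,0,0],"twist":0},{"xyz":[0,0,0],"twist":0},{"xyz":[0,0,0],"twist":0},{"xyz":[0,0,0],"twist":0},{"xyz":[0,0,0],"twist":0},{"xyz":[0,0,0],"twist":0}]' 138
```

```text
time_s: 31.75
position: [0.4262, -0.1734, 0.2061]
ee_rot: [-3.127, 0.236, 0.009]
ft_force: [-7.1, 20.5, 5.6]
gripper_width: 0.0427
grasp_force: 9.2
time_s: 32.55
position: [0.4262, -0.1726, 0.206]
ee_rot: [-3.126, 0.235, 0.009]
ft_force: [-6.7, 23.7, 8.0]
gripper_width: 0.0402
grasp_force: 10.9
```

```bash
python3 -m crank '[{"xyz":[0,0,0],"twist":0},{"xyz":[0,0,0],"twist":0},{"xyz":[0,0,0],"twist":0},{"xyz":[0,0,0],"twist":0},{"xyz":[0,0,0],"twist":0},{"xyz":[0,0,0],"twist":0},{"xyz":[0,0,0],"twist":0},{"xyz":[0,0,0],"twist":0}]' && python3 -c "
from cell import manip
print(manip.job_done())"
```

```text
time_s: 33.35
position: [0.4262, -0.1726, 0.206]
ee_rot: [-3.126, 0.235, 0.009]
ft_force: [-7.6, 23.7, 6.7]
gripper_width: 0.0401
grasp_force: 10.9
the job is handed in; nothing more can be done
None
```

I laid the thin offcut in line with the rod, pumped it up against the thick one and handed the job in at 33 s with the trigger still squeezed; the hand-in call returned no verdict, and I put the pad force at about 15 N, worked out from roughly 24 N on the post less the 9 N the trigger takes, not measured.

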